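# Refill the numbered stamp rack in order

### The arm

A 7-joint arm with a two-finger parallel gripper is mounted at the origin on the work surface. World frame = base frame: x ahead of the robot, y to its left, z up, the work surface at z = 0. Lengths are in m, angles in rad, forces in N, time in s.
With the tool pointing down it reaches from about 0.35 to 0.9 m from the base axis. Payload 19.9 kg.
Tool frame: the origin (TCP) lies between the finger pads; the fingertips stand 19 mm ahead of it and the grasp point (between the pads) is the TCP; z points along the fingers, y is the direction in which the jaws open and shut (so a half turn about z gives the same grasp; the last joint's range is limited). The gripper opens to 94 mm and grips with 3 to 60 N. Pads are 16 mm wide; open, the fingers measure 119 mm over their backs; the gripper's body (75 mm by 177 mm) begins 78 mm behind the grasp point.
Start: joints at [1.26, 0.417, -0.01, 1.614, 0.005, 1.111, -0.053], TCP at [0.167, -0.602, 0.224] pointing down, gripper open.
Joint ranges: [-2.81, 2.81], [-0.39, 2.02], [-1.27, 1.25], [0.06, 2.57], [-1.19, 4.33], [0.19, 2], [-2.82, 2.82]. Speed limits (rad/s): [1.89, 1.89, 2.39, 2.39, 3.01, 3.01, 3.01].

### API

Orientations are given as a 3x3 rotation matrix whose columns are the frame's x, y, z axes.
In Python, from rig import robot gives the robot as it stands. Calls block until the motion is done:
- robot.move_ptp(position, orientation): joint-space move of the TCP to a pose.
- robot.move_linear(position, velocity=0.15, frame=None, threshold=None): straight line of the TCP; frame=None keeps the orientation; velocity is the mean speed in m/s. With threshold (N) it stops when the force on the tool has changed by that much, and returns True; else False.
- robot.goto_joints(angles): joint-space move.
- robot.gripper_to(opening): finger opening in m; the grip force is fixed at half the most; returns when the fingers have stopped.
- robot.pause(seconds).
- robot.ik(position, orientation): joint angles nearest the present ones, or None.
- robot.get_state(): the state.
- robot.grab_frame(name): name is "side" or "top" or "wrist"; returns the picture (400x640x3 uint8, red, green, blue); there is no depth.
- robot.camera_info(name): a dict with "fx", "fy", "cx", "cy" (pixels), "rvec" (rotation vector, rad) and "tvec" (3), from world to camera coordinates, as OpenCV has them. Camera axes: x right, y down, z forward; pixel columns grow to the right and rows downward; lengths in m; the calibration is good to about 2 mm. A picture is of the moment at which its call begins: read the wrist's pose just before it. camera_info takes no time and is no camera call; for the wrist camera it gives the pose at the moment of the call.
A pose or a line that the arm cannot do raises robot.PlanningError and nothing moves.
- robot.sign_off(): hands the job in, once; it reports no verdict.
The state is a dict: "time": time; "qpos": joint angles; "joint_vel": joint speeds; "effort": joint torques, N m; "ee_pos": TCP position; "tool_rot": TCP orientation; "force": force on the tool from outside, world axes, zero at the start; "moment": the same for the moment, N m; "opening": finger opening in m.
Only numpy, scipy, OpenCV 4.12 (cv2) and the standard library are available. Lean on these libraries where they do the work, as an engineer would, in place of code of your own. Each camera call takes 0.05 s, during which the arm holds its last target.

### The job

Put the two stray hand stamps back in the stamp rack on the shop's office counter: first the red-handled one into pocket number one (marked with one dot), then the blue-handled one into pocket number two (two dots). Leave each standing upright on the floor of its pocket.

Things in the scene. Friction and masses are not known exactly. Their poses are not given: they have to be found in the camera images.
- stamp_red: Round hand stamp, upright, 92 mm tall, 60 to 130 g: black base 38 mm in diameter, 24 mm high with a red top face; thin steel neck; straight red handle 26 mm in diameter from 44 to 84 mm above the underside (grip it there, at any yaw). Origin: centre of the underside, z up. Starts near a yellow-handled stamp and an ink bottle, in any order, 110 mm or more apart.
- stamp_blue: Round hand stamp, upright, 92 mm tall, 60 to 130 g: black base 38 mm in diameter, 24 mm high with a blue top face; thin steel neck; straight blue handle 26 mm in diameter from 44 to 84 mm above the underside (grip it there, at any yaw). Origin: centre of the underside, z up. Starts near a yellow-handled stamp and an ink bottle, in any order, 110 mm or more apart.
- pocket1: Fixed grey square holder on the rack, white ledge on its +x side with one black dot (pocket one). Outside 70 x 70 mm, 36 mm high, walls and floor 5 mm: pocket 60 x 60 mm, 31 mm deep. Origin: centre of its underside, z up (floor 5 mm, rim 36 mm above it). Three holders 84 mm apart in a row along their y axes, in any order; the three-dot one already holds a green-handled stamp.
- pocket2: Fixed grey square holder on the rack, white ledge on its +x side with two black dots (pocket two). Outside 70 x 70 mm, 36 mm high, walls and floor 5 mm: pocket 60 x 60 mm, 31 mm deep. Origin: centre of its underside, z up (floor 5 mm, rim 36 mm above it). Three holders 84 mm apart in a row along their y axes, in any order; the three-dot one already holds a green-handled stamp.
Things that resemble listed ones, but are neither listed nor needed, are in the scene too. There is more than one size of the stamp_red; the job needs the middle-sized.

How it is judged:
On the way, in this order (a step that is already met when the one before it is completed fails the run):
1. the red-handled stamp stands in pocket one (horizontal distance between stamp_red and pocket1 below 0.02 m and z of stamp_red in the frame of pocket1 below 0.01 m and angle between stamp_red's own z axis and vertical below 0.175 rad and linear speed of stamp_red below 0.03 m/s), for 0.2 s.
2. then the blue-handled stamp stands in pocket two, the red one still in pocket one (all of step 1 and horizontal distance between stamp_blue and pocket2 below 0.02 m and z of stamp_blue in the frame of pocket2 below 0.01 m and angle between stamp_blue's own z axis and vertical below 0.175 rad and linear speed of stamp_blue below 0.03 m/s), for 0.2 s.
At the end, for the whole second after the job is handed in: The red-handled stamp stands in pocket one and the blue-handled stamp in pocket two, each within 20 mm of the pocket's centre, its underside at most 5 mm above the pocket floor, within 10 degrees of upright, and at rest (all of step 2); the robot touches nothing.
It also fails if it takes over 53 s, if anything falls off the work surface, if the arm or the gripper's body presses on something with over 40 N, if the wrist force passes 120 N, or if a joint passes its speed limit or range.

## Working session

There is one attempt and no reset: what is moved stays moved. The work goes in short steps, each a Python script; the robot and the scene stay as the last script left them, time stands still between calls to the robot, and variables do not carry over. Pictures are saved under pics/ and viewed, and the job is handed in when it is done.

```bash
mkdir -p pics; ls; python3 - <<'E'
from rig import robot
import cv2
for n in("top","side"):
    cv2.imwrite(f"pics/{n}0.png",robot.grab_frame(n)[:,:,::-1])
    c=robot.camera_info(n);print(n,c)
print(robot.get_state()["time"])
E
```

```text
pics
top {'fx': 450.7783868439945, 'fy': 450.7783868439945, 'cx': 316.21105793690435, 'cy': 196.59532423404863, 'rvec': array([ 2.14199545, -2.19941997,  0.11561502]), 'tvec': array([0.00392095, 0.56569281, 1.07931752])}
side {'fx': 393.0898496599386, 'fy': 393.0898496599386, 'cx': 317.69607580475366, 'cy': 201.46978538326147, 'rvec': array([ 2.10293466, -0.2567051 ,  0.14253781]), 'tvec': array([-0.52454723,  0.11898828,  0.71401532])}
0.1
```

View pics/top0.png

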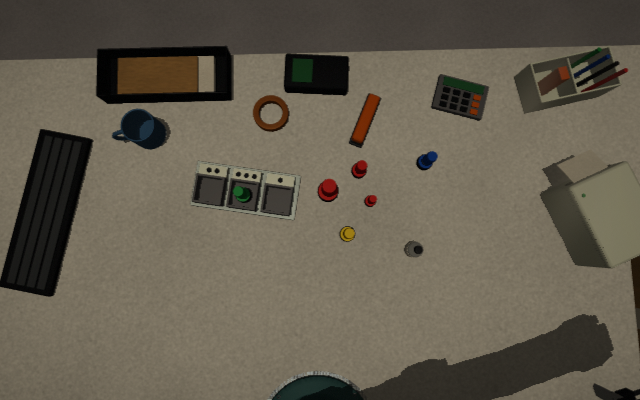

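View pics/side0.png

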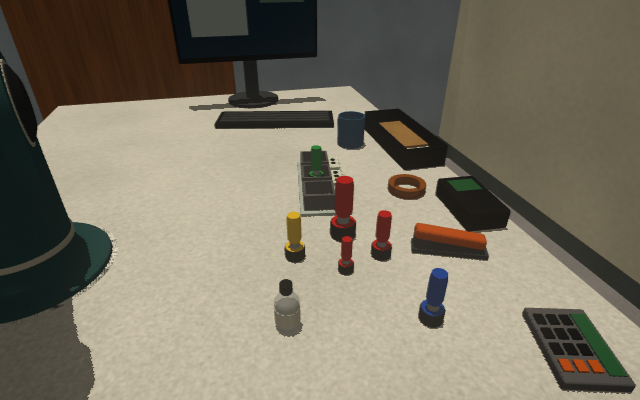

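Candidates for the red stamp in the top view are (328,190), the largest, (360,170), the middle one, and (371,201), the smallest. In the side view they are at (344,205), (383,235) and (346,255). The one at (360,170) / (383,235) fits. I'll confirm it, and the pocket dots, in an enlarged crop.

```bash
cat > h.py <<'E'
import numpy as np,cv2
from rig import robot
def cam(n):
    c=robot.camera_info(n);K=np.array([[c['fx'],0,c['cx']],[0,c['fy'],c['cy']],[0,0,1]])
    return K,cv2.Rodrigues(np.array(c['rvec'],float))[0],np.array(c['tvec'],float)
def onplane(C,uv,z):
    K,R,t=C;d=R.T@np.linalg.inv(K)@np.array([*uv,1.]);o=-R.T@t
    return o+d*(z-o[2])/d[2]
def proj(C,p):
    K,R,t=C;q=K@(R@np.array(p,float)+t);return q[:2]/q[2]
E
python3 - <<'E'
from h import *
T=cv2.imread("pics/top0.png");S=cv2.imread("pics/side0.png")
a=cv2.resize(T[145:225,180:450],None,fx=2.9,fy=2.9,interpolation=cv2.INTER_CUBIC)
b=cv2.resize(S[140:340,270:460],None,fx=1.75,fy=1.75,interpolation=cv2.INTER_CUBIC)
W=max(a.shape[1],b.shape[1]);p=lambda i:cv2.copyMakeBorder(i,0,0,0,W-i.shape[1],cv2.BORDER_CONSTANT)
cv2.imwrite("pics/crop0.png",np.vstack([p(a),p(b)]))
for n,I in(("top",T),("side",S)):
    C=cam(n);h=cv2.cvtColor(I,cv2.COLOR_BGR2HSV)
    for c,m in(("red",cv2.inRange(h,(0,150,60),(5,255,255))|cv2.inRange(h,(172,150,60),(180,255,255))),("blue",cv2.inRange(h,(108,150,50),(125,255,255)))):
        k,_,st,ce=cv2.connectedComponentsWithStats(m)
        for s,q in zip(st[1:],ce[1:]):
            if s[4]>40: print(n,c,s,q.round(1),onplane(C,q,.06).round(3))
C=cam("top")
for uv in[(209,188),(242,192),(279,200)]:print(onplane(C,uv,.005).round(3))
E
```

```text
top red [352 160  15  17 139] [359.3 167.6] [ 0.63  -0.116  0.06 ]
top red [318 179  20  21 264] [327.2 188.8] [ 0.581 -0.038  0.06 ]
top red [365 195  12  11  85] [370.5 199.7] [ 0.551 -0.14   0.06 ]
top blue [428 152   9   9  69] [431.9 155.9] [ 0.654 -0.293  0.06 ]
top blue [419 155  13  13  54] [422.9 162.4] [ 0.638 -0.27   0.06 ]
side red [331 176  24  52 812] [343.4 200.5] [ 0.592 -0.009  0.06 ]
side red [372 211  19  40 464] [382.9 229.4] [ 0.631 -0.123  0.06 ]
side red [339 236  14  31 282] [346.1 250.3] [ 0.549 -0.165  0.06 ]
side blue [432 268  16  11 124] [439.6 273.1] [ 0.672 -0.254  0.06 ]
side blue [421 300  13  16  53] [425.  307.3] [ 0.617 -0.313  0.06 ]
[0.597 0.258 0.005]
[0.585 0.175 0.005]
[0.562 0.082 0.005]
```

View pics/crop0.png

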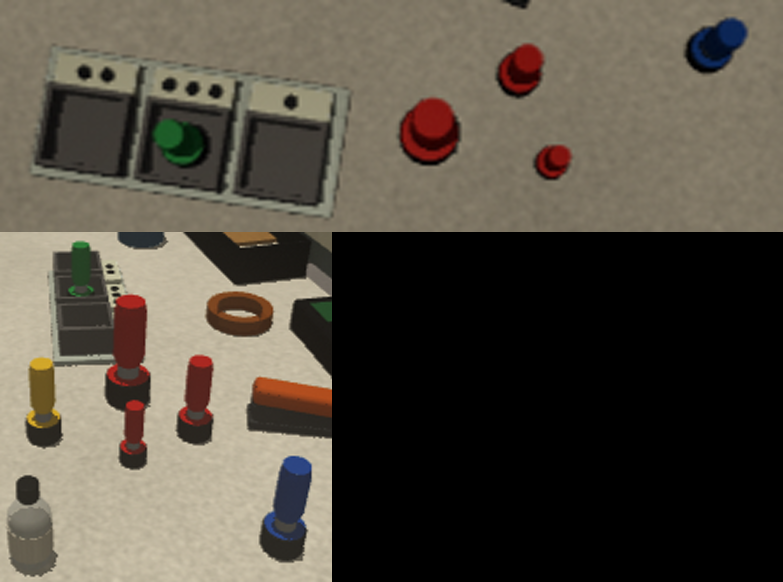

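The crop confirms it. The middle-sized red stamp matches the blue and yellow ones in size, the one-dot pocket is the rightmost in the top view (279,200), the two-dot pocket is the leftmost (209,188), and the three-dot pocket in the middle holds green. Next I'll triangulate.

```bash
python3 - <<'E'
from h import *
Ct,Cs=cam("top"),cam("side")
P=lambda C:C[0]@np.c_[C[1],C[2]]
t=lambda x,y:(180+x/2.9-.3,145+y/2.9-.3)
s=lambda x,y:(270+x/1.75-.2,140+(y-232)/1.75-.2)
def tri(n,a,b):
    X=cv2.triangulatePoints(P(Ct),P(Cs),np.array(a,float),np.array(b,float)).ravel();X=X[:3]/X[3]
    print(n,X.round(4),(proj(Ct,X)-a).round(1),(proj(Cs,X)-b).round(1))
tri("redtop",t(530,57),s(201,361)); tri("redbase",t(519,76),s(196,420))
tri("bluetop",t(733,33),s(296,464)); tri("bluebase",t(710,49),s(284,533))
tri("bigtop",t(434,119),s(131,302));tri("smalltop",t(559,157),s(135,406)); tri("greentop",t(169,135),s(81,245))
for n,uv,z in[("redtop",t(530,57),.092),("redbase",t(519,76),.024),("bluetop",t(733,33),.092),("bluebase",t(710,49),.024)]:
    print(n,onplane(Ct,uv,z).round(4))
pk={2:[(52,85),(136,96),(128,180),(40,168)],3:[(147,97),(234,109),(225,190),(137,180)],1:[(247,112),(331,122),(322,205),(236,193)]}
for k,v in pk.items():
    for z in(.036,.046):
        Q=np.array([onplane(Ct,t(*q),z) for q in v]);print(k,z,Q.mean(0).round(4),np.linalg.norm(np.roll(Q,-1,0)-Q,axis=1).round(3))
E
```

```text
redtop [ 0.6322 -0.1207  0.0924] [ 0.  -0.1] [-0.2  0. ]
redbase [ 0.631  -0.1197  0.0165] [ 0.3 -0.9] [-1.7  0.2]
bluetop [ 0.6476 -0.2852  0.0932] [ 0.1 -0.2] [-0.5  0.1]
bluebase [ 0.6491 -0.2859  0.0143] [ 0.1 -0.3] [-0.7  0.1]
bigtop [ 0.5806 -0.041   0.1251] [ 0.1 -0.5] [-0.8  0.1]
smalltop [ 0.5543 -0.1445  0.067 ] [ 0.1 -0.6] [-1.1  0.1]
greentop [0.5763 0.1682 0.1036] [ 0.1 -0.6] [-0.8  0.1]
redtop [ 0.632  -0.1207  0.092 ]
redbase [ 0.6275 -0.1182  0.024 ]
bluetop [ 0.6473 -0.2853  0.092 ]
bluebase [ 0.6466 -0.2831  0.024 ]
2 0.036 [0.5873 0.2472 0.036 ] [0.072 0.071 0.075 0.071]
2 0.046 [0.586  0.2449 0.046 ] [0.071 0.071 0.074 0.07 ]
3 0.036 [0.5751 0.1658 0.036 ] [0.074 0.069 0.074 0.071]
3 0.046 [0.574  0.1642 0.046 ] [0.074 0.068 0.074 0.07 ]
1 0.036 [0.5611 0.0833 0.036 ] [0.071 0.07  0.073 0.069]
1 0.046 [0.5601 0.0825 0.046 ] [0.071 0.07  0.072 0.068]
```

Heights agree with the description: red and blue tops at 92–93 mm, large red 125 mm, small 67 mm. The green top at about 104 mm puts the pocket floor at about z=11.5 mm. Next I'll move above the red stamp and check with the wrist camera.

```bash
cat >> h.py <<'E'
RED=np.array([.632,-.1205]);BLUE=np.array([.6475,-.285]);P1=np.array([.5605,.083]);P2=np.array([.5865,.2455])
def down(a): # jaw axis at angle a in xy
    y=np.array([np.cos(a),np.sin(a),0]);z=np.array([0,0,-1.]);return np.c_[np.cross(y,z),y,z]
E
python3 - <<'E'
from h import *
q0=np.array(robot.get_state()["qpos"]);print(np.array(robot.get_state()["tool_rot"]).round(2))
for a in(0,np.pi,np.pi/2,-np.pi/2):
    for p in(RED,BLUE,P1,P2):
        for z in (.07,.25):
            q=robot.ik([*p,z],down(a));print(round(a,2),p,z,None if q is None else np.round(q,2))
E
```

```text
[[ 0.96  0.27 -0.  ]
 [ 0.27 -0.96  0.  ]
 [-0.   -0.   -1.  ]]
0 [ 0.632  -0.1205] 0.07 [ 0.6   0.72 -0.65  1.66  0.51  0.94 -0.24]
0 [ 0.632  -0.1205] 0.25 [ 0.6   0.51 -0.66  1.52  0.32  1.23 -0.1 ]
0 [ 0.6475 -0.285 ] 0.07 [ 0.64  0.76 -0.41  1.48  0.34  0.97  0.14]
0 [ 0.6475 -0.285 ] 0.25 [ 0.66  0.59 -0.45  1.34  0.25  1.27  0.2 ]
0 [0.5605 0.083 ] 0.07 [ 0.36  0.62 -0.73  1.86  0.54  0.86 -0.64]
0 [0.5605 0.083 ] 0.25 [ 0.47  0.41 -0.86  1.71  0.33  1.18 -0.48]
0 [0.5865 0.2455] 0.07 [ 0.24  0.88 -1.04  1.67  0.84  1.1  -1.05]
0 [0.5865 0.2455] 0.25 [ 0.22  0.6  -0.99  1.53  0.52  1.29 -0.83]
3.14 [ 0.632  -0.1205] 0.07 [-0.55  0.93  1.08  1.7  -0.92  1.1  -2.32]
3.14 [ 0.632  -0.1205] 0.25 [-0.56  0.66  1.08  1.56 -0.6   1.29 -2.53]
3.14 [ 0.6475 -0.285 ] 0.07 [ 0.26  0.73  0.17  1.5  -0.14  0.93 -2.67]
3.14 [ 0.6475 -0.285 ] 0.25 [ 0.31  0.55  0.09  1.35 -0.05  1.24 -2.73]
3.14 [0.5605 0.083 ] 0.07 [ 0.58  0.81 -1.09  1.85  0.84  1.03  2.28]
3.14 [0.5605 0.083 ] 0.25 [ 0.61  0.49 -1.08  1.71  0.46  1.22  2.56]
3.14 [0.5865 0.2455] 0.07 [ 0.27  0.91 -1.09  1.67  0.89  1.13  
[... 519 characters left out ...]
2455] 0.07 [ 0.26  0.9  -1.07  1.67  0.87  1.12  0.5 ]
1.57 [0.5865 0.2455] 0.25 [ 0.25  0.62 -1.03  1.53  0.55  1.3   0.72]
-1.57 [ 0.632  -0.1205] 0.07 [ 0.33  0.64 -0.27  1.67  0.21  0.86 -1.59]
-1.57 [ 0.632  -0.1205] 0.25 [ 0.4   0.45 -0.37  1.53  0.17  1.19 -1.56]
-1.57 [ 0.6475 -0.285 ] 0.07 [ 0.47  0.73 -0.16  1.49  0.13  0.94 -1.29]
-1.57 [ 0.6475 -0.285 ] 0.25 [ 0.5   0.56 -0.2   1.34  0.11  1.25 -1.28]
-1.57 [0.5605 0.083 ] 0.07 [ 0.25  0.58 -0.59  1.86  0.43  0.82 -2.12]
-1.57 [0.5605 0.083 ] 0.25 [ 0.44  0.4  -0.82  1.71  0.31  1.17 -2.04]
-1.57 [0.5865 0.2455] 0.07 [ 0.    0.7  -0.63  1.68  0.5   0.93 -2.39]
-1.57 [0.5865 0.2455] 0.25 [ 0.16  0.56 -0.88  1.53  0.44  1.26 -2.35]
```

```bash
python3 - <<'E'
from h import *
robot.move_ptp([*RED,.24],down(0))
C=cam("wrist");I=robot.grab_frame("wrist")[:,:,::-1].copy()
for z in(.024,.092):print(z,proj(C,[*RED,z]).round(1))
for z,c in((.024,(0,255,255)),(.092,(0,255,0))):
    cv2.drawMarker(I,tuple(int(v) for v in proj(C,[*RED,z]).round()),c,0,10)
cv2.imwrite("pics/w1.png",I);s=robot.get_state();print(s["time"],s["ee_pos"])
E
```

```text
0.024 [312.9 171.9]
0.092 [312.7 188.2]
2.5333 [ 0.6317737  -0.1215806   0.23988788]
```

View pics/w1.png

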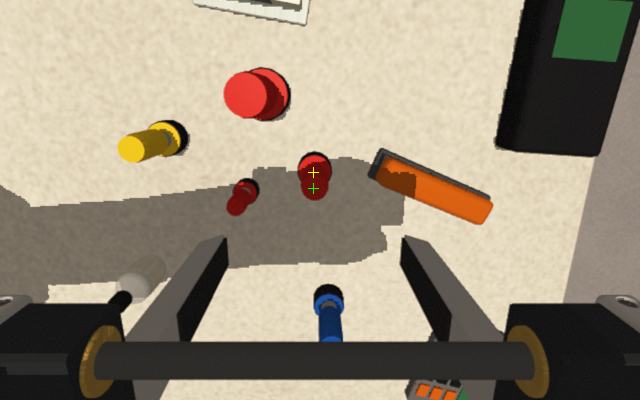

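The wrist view shows the middle red stamp's handle top at about (314,187), with my predicted mark at (313,188). The stapler at (370,165) is about 60 mm away and the small red one at (237,204) is about 80 mm away, so a 50 mm opening keeps clear of both.

```bash
python3 - <<'E'
from h import *
robot.gripper_to(.052)
print(robot.move_linear([*RED,.066],velocity=.15,threshold=15))
robot.gripper_to(0.0)
s=robot.get_state();print(s["time"],s["ee_pos"],s["opening"],s["force"])
robot.move_linear([*RED,.23],velocity=.18)
s=robot.get_state();print(s["time"],s["opening"],s["force"])
robot.move_ptp([*P1,.23],down(0))
s=robot.get_state();print(s["time"],s["ee_pos"])
for n in("wrist","side","top"):
    C=cam(n);I=robot.grab_frame(n)[:,:,::-1].copy()
    for p in(P1,P2):
        for z in (.0115,.042):cv2.drawMarker(I,tuple(int(v) for v in proj(C,[*p,z]).round()),(0,255,255) if z<.03 else (0,255,0),0,8)
    cv2.imwrite(f"pics/{n}2.png",I)
E
```

```text
False
5.175 [ 0.63210383 -0.12054226  0.06619267] 0.025473599164292322 [-1.00464359 -0.08016655  2.47538749]
6.2333 0.02561942202123173 [ 0.9267664  -0.03833403 -1.10017516]
7.1 [0.56082866 0.08205544 0.22968265]
```

View pics/wrist2.png

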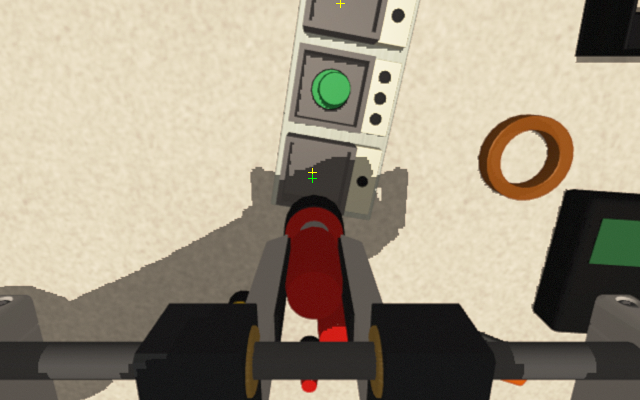

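View pics/side2.png

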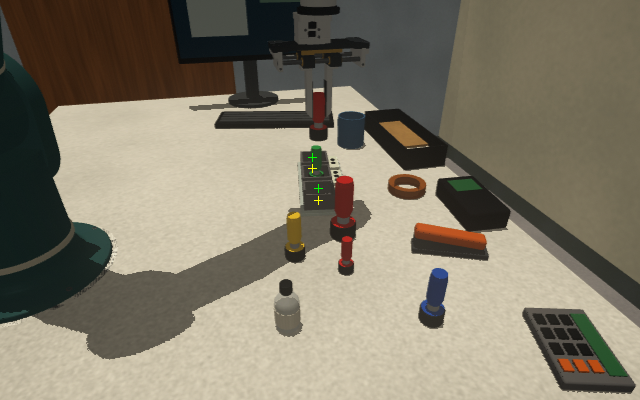

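```bash
python3 - <<'E'
import cv2
I=cv2.imread("pics/wrist2.png");cv2.imwrite("pics/w2c.png",cv2.resize(I[0:240,250:430],None,fx=2.5,fy=2.5,interpolation=2))
E
```

```text
(no output)
```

View pics/w2c.png

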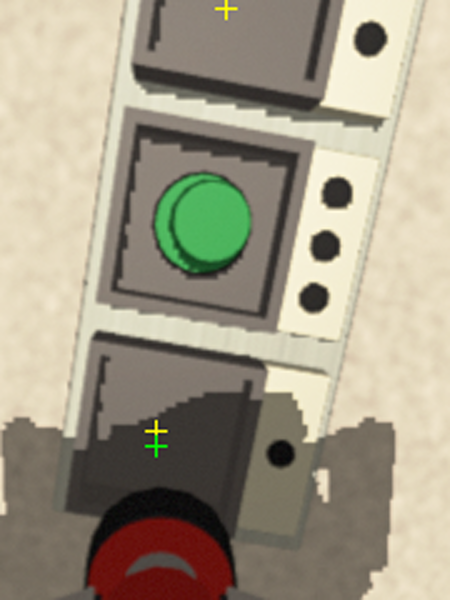

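```bash
python3 - <<'E'
from h import *
C=cam("wrist")
for n,v in(("p3",[(127,108),(313,148),(277,332),(97,303)]),("p1",[(93,333),(268,370),(235,540),(65,510)])):
    Q=np.array([onplane(C,(250+x/2.5-.3,y/2.5-.3),.042) for x,y in v]);print(n,Q.mean(0).round(4),np.linalg.norm(np.roll(Q,-1,0)-Q,axis=1).round(3))
for n,v in(("1dot",(280,454)),("3dot",(325,245)),("2dotA",(369,39))):print(n,onplane(C,(250+v[0]/2.5-.3,v[1]/2.5-.3),.02).round(4),onplane(C,(250+v[0]/2.5-.3,v[1]/2.5-.3),.042).round(4))
print(cam("wrist")[2])
E
```

```text
p3 [0.5784 0.1667 0.042 ] [0.069 0.067 0.07  0.07 ]
p1 [0.5642 0.0849 0.042 ] [0.069 0.071 0.071 0.072]
1dot [0.6129 0.074  0.02  ] [0.6099 0.0794 0.042 ]
3dot [0.6277 0.1593 0.02  ] [0.6238 0.1596 0.042 ]
2dotA [0.6404 0.2333 0.02  ] [0.6357 0.2293 0.042 ]
[-0.56200499  0.04850642  0.42030297]
```

The wrist view puts pocket one at (0.564, 0.085), against (0.5605, 0.083) from the top view. I'll use (0.563, 0.0842), well inside the 11 mm clearance, and lower with contact detection.

```bash
python3 - <<'E'
from h import *
p=[.563,.0842]
robot.move_linear([*p,.10],velocity=.15)
print(robot.move_linear([*p,.066],velocity=.03,threshold=4))
s=robot.get_state();print(s["time"],s["ee_pos"],s["force"],s["opening"])
I=robot.grab_frame("side")[:,:,::-1];J=robot.grab_frame("wrist")[:,:,::-1]
cv2.imwrite("pics/s3.png",np.hstack([cv2.resize(I[110:240,270:400],(390,390)),cv2.resize(J[100:400,170:470],(390,390))]))
E
```

```text
True
9.0 [0.56288214 0.08425519 0.07845294] [1.4326843  0.2206832  1.45933401] 0.025520731853326425
```

View pics/s3.png

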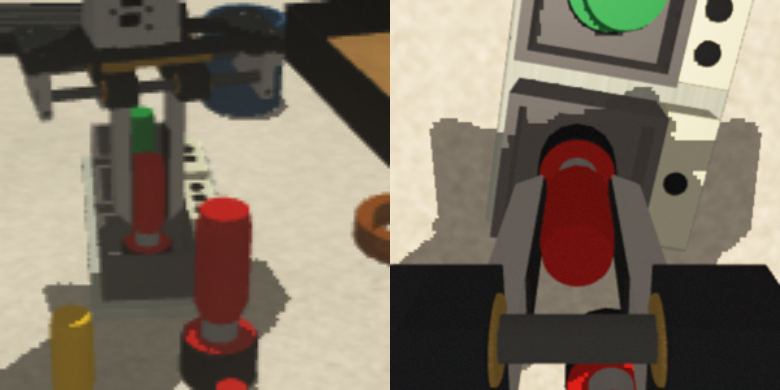

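Contact came at TCP z=0.0785, so the floor is at about 12 mm, as expected. The stamp base is inside the pocket. I'll release, lift, check, and go on to the blue stamp.

```bash
python3 - <<'E'
from h import *
robot.gripper_to(.05)
robot.move_linear([.563,.0842,.25],velocity=.2)
J=robot.grab_frame("side")[:,:,::-1];I=robot.grab_frame("wrist")[:,:,::-1]
robot.move_ptp([*BLUE,.24],down(0))
C=cam("wrist");K=robot.grab_frame("wrist")[:,:,::-1].copy();T=robot.grab_frame("top")[:,:,::-1]
print([proj(C,[*BLUE,z]).round(1) for z in(.024,.092)])
for z in(.024,.092):cv2.drawMarker(K,tuple(int(v) for v in proj(C,[*BLUE,z]).round()),(0,255,0),0,10)
cv2.imwrite("pics/m4.png",np.vstack([np.hstack([cv2.resize(J[110:240,270:400],(300,300)),cv2.resize(T[145:235,180:310],(433,300),interpolation=2)]),np.hstack([K[100:400,150:450],cv2.copyMakeBorder(I[0:300,170:470],0,0,0,133,0)])]))
cv2.imwrite("pics/top4.png",T)
print(robot.get_state()["time"])
E
```

```text
[array([312.1, 174.9]), array([311.8, 191.7])]
12.3083
```

View pics/m4.png

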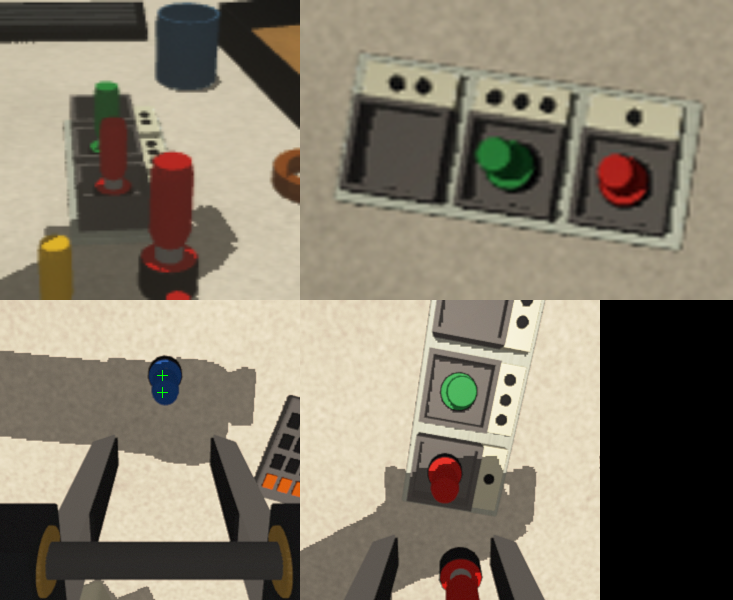

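The red stamp stands in pocket one. In the wrist view the blue handle top is at about (315,190) and my mark at (312,192), so I'll shift about 2 mm in +x and grasp.

```bash
python3 - <<'E'
from h import *
b=[.6495,-.2845];p=[.590,.2475]
print(robot.move_linear([*b,.066],velocity=.18,threshold=15))
robot.gripper_to(0.0)
s=robot.get_state();print(s["time"],s["ee_pos"],s["opening"])
robot.move_linear([*b,.25],velocity=.2)
# look at the rack with pocket two in the wrist view, then go over it
robot.move_ptp([.577,.165,.25],down(0))
C=cam("wrist");I=robot.grab_frame("wrist")[:,:,::-1].copy()
np.savez("c5.npz",K=C[0],R=C[1],t=C[2])
cv2.drawMarker(I,tuple(int(v) for v in proj(C,[*p,.042]).round()),(0,255,0),0,8)
cv2.imwrite("pics/w5.png",cv2.resize(I[60:300,200:440],None,fx=2.5,fy=2.5,interpolation=2))
s=robot.get_state();print(s["time"],s["ee_pos"],s["opening"])
E
```

```text
False
13.9333 [ 0.64963277 -0.28461218  0.06630571] 0.025384893914381867
16.7167 [0.57755963 0.16378073 0.24982275] 0.025607140739681983
```

View pics/w5.png

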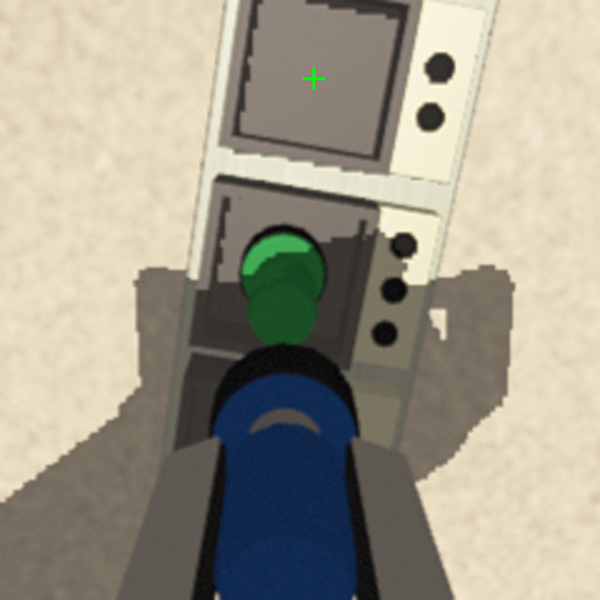

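In the wrist view the two-dot pocket spans crop x≈228–402 and y≈0–160, and the target mark at (314,78) is centred in it. The blue stamp hangs upright. Now I'll place it.

```bash
python3 - <<'E'
from h import *
p=[.590,.2475]
robot.move_linear([*p,.25],velocity=.15)
robot.move_linear([*p,.10],velocity=.15)
print(robot.move_linear([*p,.066],velocity=.03,threshold=4))
s=robot.get_state();print(s["time"],s["ee_pos"],s["force"],s["opening"])
if not .074<s["ee_pos"][2]<.083: raise SystemExit("odd height")
robot.gripper_to(.05)
robot.move_linear([*p,.25],velocity=.2)
robot.move_ptp([.55,-.1,.3],down(0))
robot.pause(.2)
J=robot.grab_frame("side")[:,:,::-1];T=robot.grab_frame("top")[:,:,::-1]
cv2.imwrite("pics/m6.png",np.hstack([cv2.resize(J[110:240,270:400],(330,330),interpolation=2),cv2.resize(T[145:235,180:310],(464,330),interpolation=2)]))
print(robot.get_state()["time"])
E
```

```text
True
19.3 [0.58973059 0.24749243 0.07878518] [1.02508385 0.31148845 1.74611418] 0.025516850511462384
22.5167
```

View pics/m6.png

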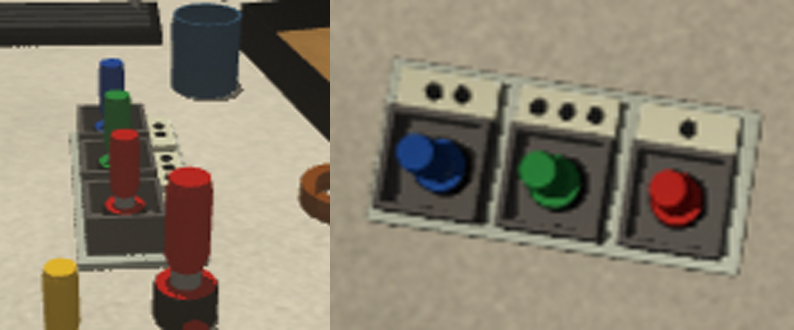

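Both stamps stand upright inside their pockets: blue at crop (440,165), red at (678,200). The arm is clear of everything.

```bash
python3 -c "
from rig import robot
print(robot.sign_off(),robot.get_state()['time'])"
```

```text
the job is handed in; nothing more can be done
the job is handed in; nothing more can be done
```

I put the middle-sized red stamp in pocket one (one dot), then the blue stamp in pocket two (two dots), and handed the job in at about 22.6 s on the robot's clock.

- **Placing:** Both stamps touched the pocket floor at about the expected height, with the TCP at z = 0.0785 for red and 0.0788 for blue. That puts the floor at about 12 mm, against 11.5 mm estimated from the green stamp.
- **Final check:** The last top and side pictures showed both stamps standing upright inside their pockets, with the arm clear. I judged this by eye and did not measure their final positions or tilt.
- **Disagreements:** The top and wrist cameras disagreed by about 4–6 mm on the pocket centres. I used values in between, or confirmed against the wrist picture, well inside the 11 mm clearance. The blue grasp point was moved about 2 mm after the wrist view. No check failed.

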